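# Slide the electrode disc into its cell and start the reading

### The job

With the fingertips only, push the loose brass electrode disc that lies on top of the white test block across the block until it drops into the empty wide recess and lies flat on its floor; do not pick it up or push it off the block. Then press the push-button on the grey control box well down and let it go. Leave the small disc in its recess, and the little weight, vial, thread cone, screwdriver and brush where they are.

Things in the scene. Friction and masses are not known exactly. Their poses are not given: they have to be found in the camera images.
- block: Fixed white plastic test block, 220 x 170 x 30 mm (its x, y, z), level; origin at the centre of its underside on the bench, so its flat top is 30 mm above the bench. Turned to any yaw. In its top are two round recesses, each 10 mm deep with 1.5 mm chamfered rims: the empty wide one (52 mm across, centre at x +35, y 0) and a narrow one (34 mm across, centre at x +78, y -55) that holds the small disc. The block is bolted down and does not move.
- wide_recess (a point): Centre of the floor of the empty wide recess: 52 mm across, 10 mm deep, floor 20 mm above the bench, with a dark metal contact on the floor. Axes as the block's.
- disc: Loose brass disc, 48 mm across, 10 mm thick, 0.1 to 0.2 kg; origin at its underside's centre, z up. Starts flat on the block's top near its -x end, 75 to 105 mm from the wide recess. It drops in after its centre passes the rim; if it hangs tilted with an edge on the rim, push that high edge towards the low side. Seated, it is flush with the block's top, its origin at the recess floor's centre (2 mm play).
- small_disc: Loose brass disc 30 mm across, 10 mm thick, already flush in the narrow recess; origin at the centre of its underside. Leave it.
- weight: Small steel knobbed weight, 22 mm across, 37 mm tall, standing on the block's top near its corner at +x, +y; origin at the centre of its underside. Leave it.
- control_box: Fixed grey control box, 170 x 140 mm (its x, y), top 50 mm above the bench; origin at the centre of its underside. One round push-button at x -40, y 0; two black dial knobs (22 mm across, 14 mm tall, fixed) at x +45. Box and block may change sides.
- key_top (a point): Centre of the top face of the push-button, the only one on the box: a round grey cap 30 mm across in a black housing, pressed straight down.
- key (a joint): Travel of the push-button: 0 released, 0.006 m fully down; a spring brings it back. Fully down takes 5 N.
- vial: Small closed jar, 26 mm across, 50 mm tall, standing on the control box at its +x, -y corner; origin at the centre of its underside. Leave it.
- cone: Grey thread cone, 64 mm across its foot, 115 mm tall, standing on the bench beyond the work; origin at the centre of its underside. Leave it.
- screwdriver: Screwdriver, about 200 mm long, lying on the bench beyond the work; origin near its middle. Leave it.
- brush: Small brush lying on the bench to the left. Leave it.

How it is judged:
On the way, in this order (a step that is already met when the one before it is completed fails the run):
1. the disc lies flat in the wide recess (horizontal distance between disc and wide_recess below 0.004 m and z of disc in the frame of wide_recess below 0.003 m and angle between disc's own z axis and vertical below 0.07 rad), for 0.2 s.
2. then the push-button is pressed at least 4 mm of its 6 mm (value of joint key above 0.004 m), for 0.04 s.
At the end, for the whole second after the job is handed in: The wide disc rests flat (within 0.07 rad) on the floor of the wide recess (centre within 4 mm, underside within 3 mm of the floor), the button has been pressed and is up again, and the small disc is within 6 mm and the other things within 20 mm of where they were, those that stood still standing (all of step 1 and linear speed of disc below 0.01 m/s and value of joint key below 0.0015 m and not (distance of small_disc from where it was at the start of the episode above 0.006 m) and not (distance of weight from where it was at the start of the episode above 0.02 m) and not (distance of vial from where it was at the start of the episode above 0.02 m) and not (distance of cone from where it was at the start of the episode above 0.02 m) and not (distance of screwdriver from where it was at the start of the episode above 0.02 m) and not (distance of brush from where it was at the start of the episode above 0.02 m) and not (angle between weight's own z axis and vertical above 0.5 rad) and not (angle between vial's own z axis and vertical above 0.5 rad) and not (angle between cone's own z axis and vertical above 0.5 rad)); the robot touches nothing.
It fails at once if the disc is lifted more than 12 mm off the block's top (z of disc in the frame of block above 0.042 m).
It fails at once if the disc is pushed off the block (z of disc in the frame of block below 0.012 m).
It fails at once if the button is pressed while the disc is not in the wide recess (value of joint key above 0.003 m and not (horizontal distance between disc and wide_recess below 0.004 m and z of disc in the frame of wide_recess below 0.003 m and angle between disc's own z axis and vertical below 0.07 rad)).
It fails at once if the small disc is shifted, the weight, vial, cone, screwdriver or brush is moved over 20 mm or a standing one tipped (distance of small_disc from where it was at the start of the episode above 0.006 m or distance of any of weight, vial, cone, screwdriver, brush from where it was at the start of the episode above 0.02 m or angle between any of weight, vial, cone's own z axis and vertical above 0.5 rad).
It also fails if it takes over 51 s, if anything falls off the work surface, if the arm or the gripper's body presses on something with over 40 N, if the wrist force passes 120 N, or if a joint passes its speed limit or range.

### The arm

A 7-joint arm with a two-finger parallel gripper is mounted at the origin on the work surface. World frame = base frame: x ahead of the robot, y to its left, z up, the work surface at z = 0. Lengths are in m, angles in rad, forces in N, time in s.
With the tool pointing down it reaches from about 0.4 to 0.875 m from the base axis. Payload 4.4 kg.
Tool frame: the origin (TCP) lies midway between the tips of the shut fingers; the grasp point (between the pads) lies 19 mm behind it; z points along the fingers, y is the line along which they close (so a half turn about z gives the same grasp; the last joint's range is limited). The gripper opens to 85 mm and grips with 20 to 120 N. Pads are 22 mm wide; open, the fingers measure 114 mm over their backs; the gripper's body (76 mm by 85 mm) begins 54 mm behind the grasp point. The pads swing forward as they close: fully open they stand 13 mm farther back than shut.
Start: joints at [1.051, 0.628, 0.038, 1.517, -0.027, 0.996, -0.02], TCP at [0.285, -0.584, 0.231] pointing down, gripper open.
Joint ranges: [-3.06, 3.06], [-0.37, 2.12], [-1.25, 1.32], [0.18, 2.47], [-1.1, 4.24], [0.23, 1.98], [-2.94, 2.94]. Speed limits (rad/s): [2.57, 2.57, 3.14, 3.14, 3.14, 3.14, 3.14].

### API

Orientations are given as a rotation vector (axis times angle).
In Python, from bench import status, optics, hand_in gives the robot as it stands.
- The arm moves only by the tool step_arm, never from a script. Its argument "series" is a list of rows, each a list of 7 numbers: the closure in counts, from 0 (fully open) to 255 (shut), then the shift along the tool's x, y, z in cm, then the turn, a rotation vector about the tool's x, y, z in rad. A call has 1 to 10 rows; each row shifts and turns the commanded pose from where the row before left it, along the tool's axes as they then stand; what a row does not reach is not made up. A row lasts 1/8 s, in which the tool goes at most 62.5 mm and 10.7 degrees, less where a joint would pass 70% of its speed; a pose out of reach is approached as far as the arm can. A call is refused whole if a number of a shift passes 6.25 or a number of a turn 0.188, either way. A call with a gripper value outside its range is refused whole. The fingers move at their own pace and stop on an object; "newtons" is the grip in N (left out, the last holds). Time passes only in rows, so rows that do not move let the fingers close. It gives the time, the measured TCP pose, the force, the opening and the grip force at its end, in the units of the state.
- status.observe(): the state, without advancing time (a new reading comes with each control period).
- optics.capture(name): name is "side" or "top" or "wrist"; returns (picture, depth): 384x512x3 uint8, blue, green, red; 384x512 float32, m along the optical axis (not along the pixel's ray), 0 where there is no reading.
- optics.camera_info(name): a dict with "K" (3x3 intrinsics, pixels), "distortion" ([k1, k2, p1, p2, k3] as OpenCV has them; the pictures are not rectified), "R" (3x3) and "t" (3): a world point X has camera coordinates R X + t. Camera axes: x right, y down, z forward; pixel columns grow to the right and rows downward; lengths in m; the calibration is good to about 2 mm. A picture is of the moment at which its call begins: read the wrist's pose just before it. camera_info takes no time and is no camera call; for the wrist camera it gives the pose at the moment of the call.
- hand_in(): hands the job in; it is judged then, once.
The state is a dict: "time": time; "q": joint angles; "qvel": joint speeds; "joint_torque": joint torques, N m; "tcp_pos": TCP position; "ee_rot": TCP orientation; "ft_force": force on the tool from outside, world axes, zero at the start; "torque": the same for the moment, N m; "width": finger opening in m; "grip_force": force on a finger pad.
Only numpy, scipy, OpenCV 4.12 (cv2) and the standard library are available. Lean on these libraries where they do the work, as an engineer would, in place of code of your own. Each camera call takes 0.05 s, during which the arm holds its last target. There are 200 camera calls.

## Working session

There is one attempt and no reset: what is moved stays moved. The work goes in short steps, Python scripts to look and compute and a tool call to move; the robot and the scene stay as the last step left them, time stands still between calls to the robot, and variables do not carry over. Pictures are saved under pics/ and viewed, at most 10 in all, crops included, and the job is handed in when it is done.

Besides the shell and the picture viewer there is one more tool, called as name(argument=value, ...) on one line, values as JSON. step_arm: Moves the arm, as the interface text tells. Its arguments: {"type":"object","properties":{"series":{"type":"array","items":{"type":"array","items":{"type":"number"}}},"newtons":{"type":"number"}},"required":["series"]}

```bash
mkdir -p pics; ls; python3 - <<'E'
from bench import status, optics
import cv2,numpy as np
s=status.observe();print({k:np.round(v,3).tolist() for k,v in s.items()})
for n in("top","side"):
    p,d=optics.capture(n);cv2.imwrite(f"pics/{n}0.png",p);np.save(f"pics/{n}0.npy",d)
    i=optics.camera_info(n);print(n,{k:np.round(v,3).tolist() for k,v in i.items()})
E
```

```text
pics
{'time': 0.0, 'q': [1.051, 0.629, 0.038, 1.518, -0.027, 0.996, -0.02], 'qvel': [0.001, -0.001, 0.001, 0.0, -0.0, 0.002, 0.0], 'joint_torque': [0.0, -56.34, 1.227, -19.345, 0.011, 0.01, 0.0], 'tcp_pos': [0.285, -0.584, 0.23], 'ee_rot': [-3.059, -0.706, 0.001], 'ft_force': [0.8, -0.137, -1.211], 'torque': [-0.011, 0.026, -0.028], 'grip_force': 0.0, 'width': 0.085}
top {'K': [[410.765, 0.0, 252.862], [0.0, 410.765, 193.364], [0.0, 0.0, 1.0]], 'distortion': [-0.047, 0.0, 0.0, 0.0, 0.0], 'R': [[-0.02, -1.0, -0.002], [-0.986, 0.02, -0.168], [0.168, -0.002, -0.986]], 't': [0.154, 0.612, 0.99]}
side {'K': [[376.708, 0.0, 253.798], [0.0, 376.708, 192.565], [0.0, 0.0, 1.0]], 'distortion': [-0.081, 0.0, 0.0, 0.0, 0.0], 'R': [[0.994, -0.111, 0.013], [-0.073, -0.736, -0.674], [0.084, 0.668, -0.739]], 't': [-0.585, 0.2, 0.911]}
```

View pics/top0.png

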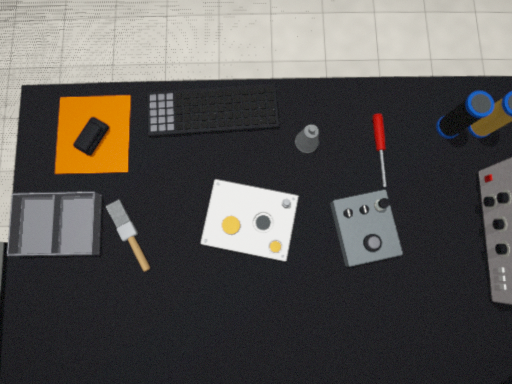

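View pics/side0.png

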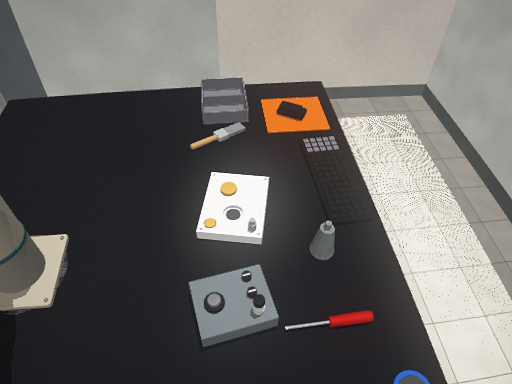

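The top view shows the disc at about (231,225), the empty recess (263,222), small disc (275,246), weight (286,203) and button (373,242). Next I'll measure these.

```bash
cat > h.py <<'E'
import cv2,numpy as np
from bench import status, optics
def cast(i,uv,z):
    n=cv2.undistortPoints(np.float64(uv).reshape(-1,1,2),np.array(i["K"]),np.array(i["distortion"]))[:,0]
    R=np.array(i["R"]);t=np.array(i["t"]);c=-R.T@t
    d=np.c_[n,np.ones(len(n))]@R
    return c+d*((z-c[2])/d[:,2])[:,None]
def blobs(m,amin=30):
    cs,_=cv2.findContours(m.astype(np.uint8),cv2.RETR_EXTERNAL,cv2.CHAIN_APPROX_NONE)
    return [c for c in cs if cv2.contourArea(c)>amin]
def cen(c):
    M=cv2.moments(c);return [M['m10']/M['m00'],M['m01']/M['m00']]
def masks(p):
    hsv=cv2.cvtColor(p,cv2.COLOR_BGR2HSV);H,S,V=cv2.split(hsv)
    return (H>14)&(H<35)&(S>100)&(V>100),(S<40)&(V>195)
E
python3 - <<'E'
from h import *
for n in("top","side"):
    p=cv2.imread(f"pics/{n}0.png");i=optics.camera_info(n)
    br,wh=masks(p)
    roi=np.zeros(p.shape[:2],bool)
    if n=="top": roi[170:275,190:310]=1
    else: roi[165:250,190:280]=1
    for c in blobs(br&roi):
        uv=cen(c);print(n,"brass",cv2.contourArea(c),np.round(uv,1),cast(i,uv,.04 if cv2.contourArea(c)>150 else .03).round(4))
    c=max(blobs((wh|br)&roi),key=cv2.contourArea)
    r=cv2.minAreaRect(c);b=cast(i,cv2.boxPoints(r),.03)
    print("block",r,b.round(4).tolist(),np.linalg.norm(np.diff(b,axis=0),axis=1),b.mean(0))
    # dark inside block
    hull=np.zeros(p.shape[:2],np.uint8);cv2.drawContours(hull,[cv2.convexHull(c)],-1,1,-1);hull=cv2.erode(hull,np.ones((5,5)))
    g=cv2.cvtColor(p,cv2.COLOR_BGR2GRAY)
    for c in blobs((g<110)&(hull>0)&~br,20): uv=cen(c);print("dark",cv2.contourArea(c),np.round(uv,1),cast(i,uv,.02).round(4))
    # button: box
    uv={"top":[373,242],"side":[214,300]}[n];print("button",cast(i,uv,.065).round(4))
    uv={"top":[[349,213],[365,210]],"side":[[247,275],[252,292]]}[n];print("knobs",cast(i,uv,.064).round(4).tolist())
E
```

```text
top brass 77.0 [274.9 246.1] [[0.4822 0.0878 0.03  ]]
top brass 224.0 [230.5 224.7] [[0.538  0.1994 0.04  ]]
block ((249.173095703125, 219.63462829589844), (86.09497833251953, 65.89502716064453), 11.309932708740234) [[0.4925, 0.2769, 0.03], [0.6596, 0.2433, 0.03], [0.6105, 0.0248, 0.03], [0.4458, 0.0636, 0.03]] [0.1704021  0.22396898 0.16915317] [0.55208945 0.15215747 0.03      ]
dark 114.5 [262.7 222.1] [[0.545  0.1172 0.02  ]]
button [[ 0.4855 -0.1526  0.065 ]]
knobs [[0.5588, -0.0975, 0.064], [0.5655, -0.1381, 0.064]]
side brass 67.5 [209.6 222.9] [[0.4814 0.0877 0.03  ]]
side brass 155.5 [228.4 188.3] [[0.5383 0.1971 0.04  ]]
block ((232.15841674804688, 203.91583251953125), (66.76699829101562, 61.69230651855469), 5.710593223571777) [[0.4452, 0.0637, 0.03], [0.4653, 0.2893, 0.03], [0.6586, 0.2421, 0.03], [0.613, 0.0258, 0.03]] [0.22648586 0.19905113 0.22108783] [0.54552617 0.15521999 0.03      ]
dark 90.5 [232.8 214.2] [[0.5445 0.1188 0.02  ]]
button [[ 0.4851 -0.1503  0.065 ]]
knobs [[0.5618, -0.0961, 0.064], [0.5684, -0.1393, 0.064]]
```

```bash
python3 - <<'E'
import cv2
a=cv2.resize(cv2.imread("pics/top0.png")[170:280,190:415],None,fx=3.5,fy=3.5,interpolation=cv2.INTER_CUBIC)
cv2.imwrite("pics/crop.png",a)
E
```

```text
(no output)
```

View pics/crop.png

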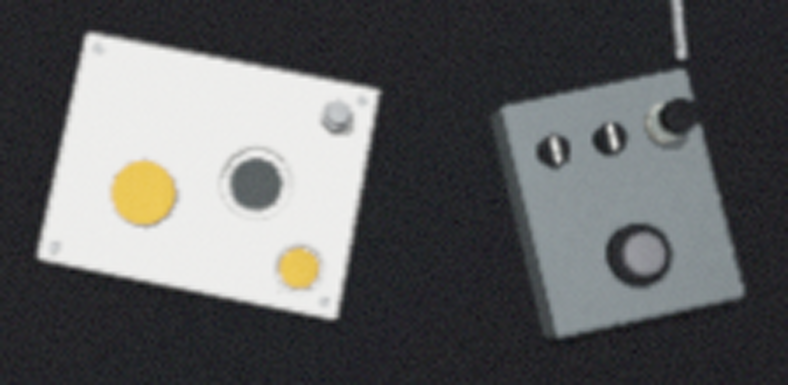

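The crop agrees with the numbers: the disc is 80 mm from the recess and the recess centre sits where block geometry puts it (0.544, 0.118). I plan to push with two slightly open fingers as a cradle. Next I'll work out the approach.

```bash
cat >> h.py <<'E'
from scipy.spatial.transform import Rotation as Ro
D=np.array([.538,.198]);W=np.array([.5445,.118]);u=(W-D)/np.linalg.norm(W-D)
def delta(target,zt,xdir=None):
    """rows needed: shift in tool axes (cm) then yaw"""
    s=status.observe();R=Ro.from_rotvec(s["ee_rot"]);M=R.as_matrix()
    d=M.T@(np.r_[target,zt]-s["tcp_pos"])*100
    out=[d.round(2).tolist()]
    if xdir is not None:
        best=None
        for sg in(1,-1):
            x=np.r_[sg*np.array(xdir),0];z=np.r_[0,0,-1.];T=np.c_[x,np.cross(z,x),z]
            r=(R.inv()*Ro.from_matrix(T)).as_rotvec()
            if best is None or np.linalg.norm(r)<np.linalg.norm(best): best=r
        out.append(best.round(3).tolist())
    print("t",s["time"],"tcp",np.round(s["tcp_pos"],4),"F",np.round(s["ft_force"],1),"w",round(s["width"],4),"q7",round(s["q"][6],2),"M",M.round(2).tolist(),"delta",out)
E
python3 -c "
from h import *
print(u,D-u*.038)
delta(D-u*.040,.23,u)"
```

```text
[ 0.08098313 -0.99671547] [0.53492264 0.23587519]
t 0.1 tcp [ 0.2847 -0.5837  0.2305] F [ 0.2  0.3 -0.2] w 0.0857 q7 -0.02 M [[0.9, 0.44, -0.0], [0.44, -0.9, 0.0], [0.0, -0.0, -1.0]] delta [[58.49, -62.88, 0.16], [-0.002, -0.001, -1.198]]
```

step_arm(series=[[150,3.9,-4.2,0,0,0,0],[150,3.9,-4.2,0,0,0,0],[150,3.9,-4.2,0,0,0,0],[150,3.9,-4.2,0,0,0,0],[150,3.9,-4.2,0,0,0,0],[150,3.9,-4.2,0,0,0,0],[150,3.9,-4.2,0,0,0,0],[150,3.9,-4.2,0,0,0,0],[150,3.9,-4.2,0,0,0,0],[150,3.9,-4.2,0,0,0,0]])

```text
time: 1.35
tcp_pos: [0.4516, -0.034, 0.2313]
ee_rot: [3.061, 0.706, 0.0]
ft_force: [1.2, -1.2, 0.5]
width: 0.0354
grip_force: 0.0
```

step_arm(series=[[150,3.9,-4.2,0,0,0,0],[150,3.9,-4.2,0,0,0,0],[150,3.9,-4.2,0,0,0,0],[150,3.9,-4.2,0,0,0,0],[150,3.9,-4.2,0,0,0,0],[150,0,0,0,0,0,-0.17],[150,0,0,0,0,0,-0.17],[150,0,0,0,0,0,-0.17],[150,0,0,0,0,0,-0.17],[150,0,0,0,0,0,-0.17]])

```text
time: 2.6
tcp_pos: [0.5343, 0.2382, 0.2309]
ee_rot: [-2.492, -1.913, 0.001]
ft_force: [-0.3, -0.2, 0.1]
width: 0.0349
grip_force: 0.0
```

step_arm(series=[[150,0,0,0,0,0,-0.17],[150,0,0,0,0,0,-0.17],[150,0,0,0,0,0,0],[150,0,0,0,0,0,0]])

```text
time: 3.1
tcp_pos: [0.5345, 0.2383, 0.2311]
ee_rot: [-2.142, -2.298, 0.001]
ft_force: [-0.8, 0.3, -0.7]
width: 0.0353
grip_force: 0.0
```

```bash
python3 -c "
from h import *
delta(D-u*.040,.08,u)
p,d=optics.capture('wrist');cv2.imwrite('pics/w1.png',p);np.save('pics/w1.npy',d)
i=optics.camera_info('wrist');br,wh=masks(p)
for c in blobs(br,200):
  uv=cen(c);print(cv2.contourArea(c),np.round(uv),cast(i,uv,.04).round(4),cast(i,uv,.03).round(4))
g=cv2.cvtColor(p,cv2.COLOR_BGR2GRAY)
"
```

```text
t 3.1 tcp [0.5345 0.2383 0.2311] F [-0.8  0.3 -0.7] w 0.0353 q7 -0.63 M [[-0.07, 1.0, -0.0], [1.0, 0.07, -0.0], [-0.0, -0.0, -1.0]] delta [[-0.04, 0.03, 15.11], [-0.0, 0.0, -0.011]]
947.0 [253. 196.] [[0.538  0.2038 0.04  ]] [[0.5383 0.2004 0.03  ]]
258.5 [184.   5.] [[0.4482 0.4163 0.04  ]] [[0.4458 0.4193 0.03  ]]
```

View pics/w1.png

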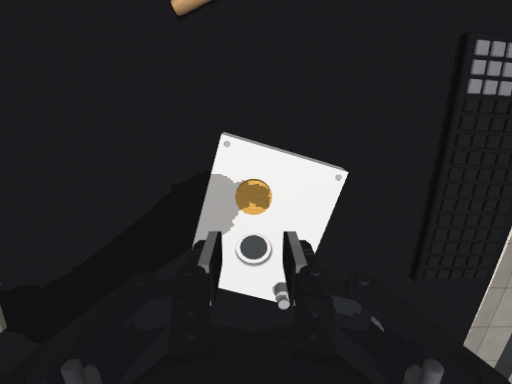

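The wrist view shows the disc at (254,197), partly in the gripper's shadow, and the recess at (254,248) directly ahead of it. The fingers straddle that line. I'll descend behind the disc and touch off on the block top.

step_arm(series=[[150,0,0,5.0,0,0,0],[150,0,0,5.0,0,0,0],[150,0,0,5.0,0,0,0],[150,0,0,3.6,0,0,0],[150,0,0,0,0,0,0],[150,0,0,0,0,0,0]])

```text
time: 3.9
tcp_pos: [0.5354, 0.2392, 0.0466]
ee_rot: [2.139, 2.3, 0.003]
ft_force: [-0.6, 0.5, 0.9]
width: 0.0349
grip_force: 0.0
```

step_arm(series=[[150,0,0,0.3,0,0,0],[150,0,0,0.3,0,0,0],[150,0,0,0,0,0,0]])

```text
time: 4.28
tcp_pos: [0.5348, 0.2384, 0.0397]
ee_rot: [2.139, 2.3, 0.001]
ft_force: [0.3, -0.9, -0.1]
width: 0.0352
grip_force: 0.0
```

step_arm(series=[[150,0,0,0.2,0,0,0],[150,0,0,0.2,0,0,0],[150,0,0,0,0,0,0]])

```text
time: 4.65
tcp_pos: [0.5344, 0.2384, 0.0351]
ee_rot: [-2.139, -2.301, 0.001]
ft_force: [0.7, 0.5, 0.1]
width: 0.0352
grip_force: 0.0
```

step_arm(series=[[150,0,0,0.2,0,0,0],[150,0,0,0.1,0,0,0],[150,0,0,0,0,0,0]])

```text
time: 5.03
tcp_pos: [0.5345, 0.2384, 0.0322]
ee_rot: [-2.139, -2.301, 0.0]
ft_force: [-0.0, 0.8, -0.8]
width: 0.0354
grip_force: 0.0
```

step_arm(series=[[150,0,0,0.1,0,0,0],[150,0,0,0.1,0,0,0],[150,0,0,0,0,0,0]])

```text
time: 5.4
tcp_pos: [0.5345, 0.2385, 0.0302]
ee_rot: [-2.139, -2.301, 0.0]
ft_force: [-0.2, 0.0, -0.4]
width: 0.0349
grip_force: 0.0
```

No contact, and the tips are now just above the block top. I'll raise 2 mm and push.

step_arm(series=[[150,0,0,-0.2,0,0,0],[150,-0.8,0.01,0,0,0,0],[150,-0.8,0.01,0,0,0,0],[150,-0.8,0.01,0,0,0,0],[150,-0.8,0.01,0,0,0,0],[150,-0.8,0.01,0,0,0,0],[150,-0.7,0.01,0,0,0,0],[150,-0.7,0.01,0,0,0,0],[150,-0.4,0,0,0,0,0],[150,0,0,0,0,0,0]])

```text
time: 6.65
tcp_pos: [0.5395, 0.18, 0.0323]
ee_rot: [2.139, 2.3, -0.001]
ft_force: [-1.0, 0.2, -0.3]
width: 0.0355
grip_force: 0.0
```

```bash
python3 -c "
from h import *
delta(W-u*.027,.032,u)
for n in('top','side'):
  p,d=optics.capture(n);cv2.imwrite(f'pics/{n}1.png',p);i=optics.camera_info(n);br,wh=masks(p)
  for c in blobs(br,40):
    uv=cen(c);P=cast(i,uv,.04)
    if .4<P[0,0]<.66 and 0<P[0,1]<.3: print(n,cv2.contourArea(c),np.round(uv),P.round(4))
  p=p[165:250,190:290] if n=='side' else p[150:280,190:320]
  cv2.imwrite(f'pics/c{n}1.png',cv2.resize(p,None,fx=4,fy=4,interpolation=cv2.INTER_CUBIC))
"
```

```text
t 6.65 tcp [0.5395 0.18   0.0323] F [-1.   0.2 -0.3] w 0.0355 q7 -0.68 M [[-0.07, 1.0, -0.0], [1.0, 0.07, -0.0], [-0.0, -0.0, -1.0]] delta [[-3.52, 0.02, 0.03], [-0.0, 0.001, -0.009]]
side 62.5 [209. 223.] [[0.4815 0.0794 0.04  ]]
side 172.5 [230. 201.] [[0.5409 0.1495 0.04  ]]
```

View pics/cside1.png

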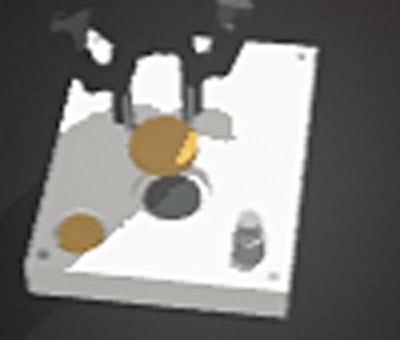

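The disc sits between the fingers, 31 mm short of the recess and in line. I'll continue the push slowly.

step_arm(series=[[150,-0.4,0.01,0,0,0,0],[150,-0.4,0.01,0,0,0,0],[150,-0.4,0.01,0,0,0,0],[150,-0.4,0.01,0,0,0,0],[150,-0.4,0.01,0,0,0,0],[150,-0.4,0.01,0,0,0,0],[150,-0.4,0.01,0,0,0,0],[150,-0.3,0,0,0,0,0],[150,0,0,0,0,0,0]])

```text
time: 7.88
tcp_pos: [0.5424, 0.1489, 0.0321]
ee_rot: [2.14, 2.3, -0.002]
ft_force: [0.2, 0.1, 0.2]
width: 0.0351
grip_force: 0.0
```

```bash
python3 -c "
from h import *
delta(W-u*.027,.032,u)
for n in('top','side'):
  p,d=optics.capture(n);cv2.imwrite(f'pics/{n}2.png',p);i=optics.camera_info(n);br,wh=masks(p)
  for c in blobs(br,40):
    uv=cen(c);P=cast(i,uv,.03)
    if .4<P[0,0]<.66 and 0<P[0,1]<.3: print(n,cv2.contourArea(c),np.round(uv),P.round(4))
  p=p[165:250,190:290] if n=='side' else p[150:280,190:320]
  cv2.imwrite(f'pics/c{n}2.png',cv2.resize(p,None,fx=4,fy=4,interpolation=cv2.INTER_CUBIC))
"
```

```text
t 7.875 tcp [0.5424 0.1489 0.0321] F [0.2 0.1 0.2] w 0.0351 q7 -0.64 M [[-0.07, 1.0, -0.0], [1.0, 0.07, -0.0], [-0.0, -0.0, -1.0]] delta [[-0.4, -0.04, 0.01], [-0.001, 0.001, -0.009]]
side 62.5 [209. 223.] [[0.481  0.0872 0.03  ]]
side 204.5 [232. 210.] [[0.5441 0.1244 0.03  ]]
```

View pics/cside2.png

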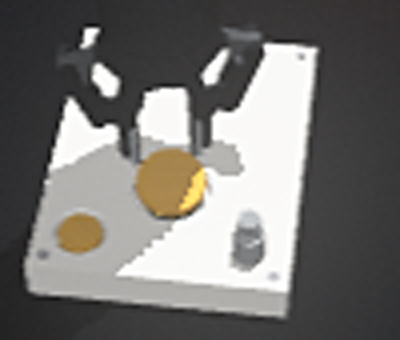

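The disc is nearly over the recess but still tilted, with its rear edge high. I'll push a few mm more.

step_arm(series=[[150,-0.2,0.01,0,0,0,0],[150,-0.2,0.01,0,0,0,0],[150,-0.15,0,0,0,0,0],[150,0,0,0,0,0,0]])

```text
time: 8.48
tcp_pos: [0.5431, 0.144, 0.0323]
ee_rot: [2.139, 2.301, -0.0]
ft_force: [0.3, 0.2, 0.7]
width: 0.0353
grip_force: 0.0
```

```bash
python3 -c "
from h import *
delta(W-u*.027,.032,u)
for n in('side',):
  p,d=optics.capture(n);cv2.imwrite(f'pics/{n}3.png',p);i=optics.camera_info(n);br,wh=masks(p)
  for c in blobs(br,40):
    uv=cen(c);P=cast(i,uv,.03)
    if .4<P[0,0]<.66 and 0<P[0,1]<.3: print(n,cv2.contourArea(c),np.round(uv),P.round(4))
"
```

```text
t 8.475 tcp [0.5431 0.144  0.0323] F [0.3 0.2 0.7] w 0.0353 q7 -0.64 M [[-0.07, 1.0, -0.0], [1.0, 0.07, -0.0], [-0.0, -0.0, -1.0]] delta [[0.1, -0.07, 0.03], [-0.0, 0.0, -0.008]]
side 63.5 [209. 223.] [[0.4809 0.0874 0.03  ]]
side 172.0 [233. 212.] [[0.5443 0.1174 0.03  ]]
```

The disc centre now coincides with the recess (0.544, 0.117). I'll retreat and lift, then check it.

step_arm(series=[[150,0.6,0,0,0,0,0],[150,0,0,-3,0,0,0],[150,0,0,-5,0,0,0],[150,0,0,-5,0,0,0],[255,4,0,-5,0,0,0],[255,6,0,-2,0,0,0],[255,0,0,0,0,0,0],[255,0,0,0,0,0,0]])

```text
time: 9.52
tcp_pos: [0.535, 0.2483, 0.2306]
ee_rot: [2.137, 2.302, -0.002]
ft_force: [-0.2, -0.3, -1.1]
width: 0.0
grip_force: 0.0
```

```bash
python3 -c "
from h import *
delta(W,.2,u)
for n in('side','top','wrist'):
  p,d=optics.capture(n);cv2.imwrite(f'pics/{n}4.png',p);i=optics.camera_info(n);br,wh=masks(p)
  for c in blobs(br,40):
    uv=cen(c);P=cast(i,uv,.03)
    if .4<P[0,0]<.66 and 0<P[0,1]<.3:
      m=np.zeros(d.shape,np.uint8);cv2.drawContours(m,[c],-1,1,-1);m=cv2.erode(m,np.ones((3,3)))
      v,uu=np.where((m>0)&(d>0));Z=d[v,uu]
      K=np.array(i['K']);nn=cv2.undistortPoints(np.float64(np.c_[uu,v]).reshape(-1,1,2),K,np.array(i['distortion']))[:,0]
      X=(np.c_[nn,np.ones(len(nn))]*Z[:,None]-np.array(i['t']))@np.array(i['R'])
      A=np.c_[X[:,:2]-X[:,:2].mean(0),np.ones(len(X))];f=np.linalg.lstsq(A,X[:,2],rcond=None)[0]
      print(n,cv2.contourArea(c),np.round(uv),P.round(4),'plane slope,z',f.round(4))
p=cv2.imread('pics/side4.png')[165:250,190:290];a=cv2.resize(p,None,fx=4,fy=4,interpolation=cv2.INTER_CUBIC)
b=cv2.resize(cv2.imread('pics/wrist4.png'),(453,340));cv2.imwrite('pics/v4.png',np.hstack([b[:,:400],a[:340]]))
"
```

```text
t 9.525 tcp [0.535  0.2483 0.2306] F [-0.2 -0.3 -1.1] w 0.0 q7 -0.66 M [[-0.07, 1.0, -0.0], [1.0, 0.07, -0.0], [-0.0, -0.0, -1.0]] delta [[-13.07, -0.02, 3.07], [-0.0, 0.001, -0.007]]
side 67.5 [210. 223.] [[0.4814 0.0877 0.03  ]] plane slope,z [-0.0222  0.0034  0.0305]
side 175.0 [233. 212.] [[0.5443 0.1177 0.03  ]] plane slope,z [ 0.0162 -0.0161  0.0304]
top 215.0 [262. 222.] [[0.5448 0.1187 0.03  ]] plane slope,z [-0.0043 -0.015   0.0295]
wrist 249.5 [208. 270.] [[0.4815 0.0917 0.03  ]] plane slope,z [0.0001 0.0163 0.03  ]
```

View pics/v4.png

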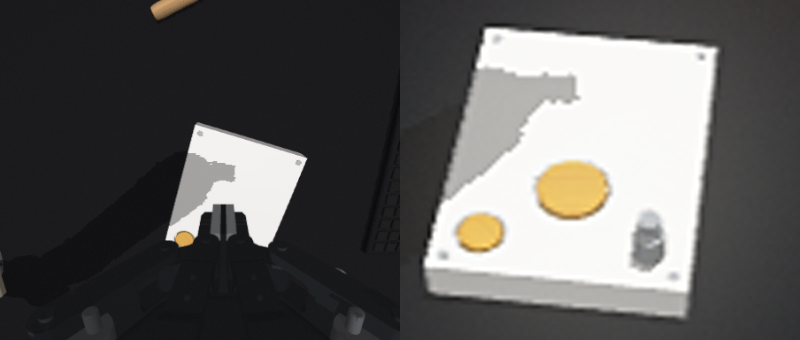

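The disc is seated: its top plane is at z≈0.030 with negligible slope, centred in the recess, and the small disc hasn't moved. Next is the button, starting with its position and height.

```bash
python3 -c "
from h import *
def pts(n,f,uv):
  i=optics.camera_info(n);d=np.load(f);u,v=uv
  for r in(1,):
    Z=np.median([x for x in d[v-r:v+r+1,u-r:u+r+1].ravel() if x>0])
    nn=cv2.undistortPoints(np.float64([[uv]]),np.array(i['K']),np.array(i['distortion']))[0,0]
    return (np.r_[nn,1]*Z-np.array(i['t']))@np.array(i['R'])
np.set_printoptions(precision=4,suppress=True)
for uv in [(374,242),(373,243),(390,232),(368,242),(345,230)]: print('top',uv,pts('top','pics/top0.npy',uv))
for uv in [(214,299),(213,301),(230,310)]: print('side',uv,pts('side','pics/side0.npy',uv))
for n in('top','side'):
  i=optics.camera_info(n);p=cv2.imread(f'pics/{n}0.png');g=cv2.cvtColor(p,cv2.COLOR_BGR2GRAY).astype(int)
  u0,v0=((374,242) if n=='top' else (214,300))
  roi=np.zeros(g.shape,bool);roi[v0-12:v0+13,u0-14:u0+15]=1
  for c in blobs((g<60)&roi,15): print(n,'dark hull',cen(cv2.convexHull(c)),cv2.contourArea(cv2.convexHull(c)),cast(i,cen(cv2.convexHull(c)),.058))
  q=np.zeros(g.shape,np.uint8)
  for c in blobs((g<60)&roi,15): cv2.drawContours(q,[cv2.convexHull(c)],-1,1,-1)
  for c in blobs((g>=75)&(q>0),15): print(n,'cap',cen(c),cv2.contourArea(c),[cast(i,cen(c),z)[0] for z in(.06,.07)])
delta((.485,-.15),.2)
"
```

```text
top (374, 242) [ 0.4852 -0.1534  0.0708]
top (373, 243) [ 0.4828 -0.1509  0.0704]
top (390, 232) [ 0.5102 -0.2019  0.0495]
top (368, 242) [ 0.4856 -0.1388  0.0699]
top (345, 230) [ 0.5177 -0.0881  0.0506]
side (214, 299) [ 0.4856 -0.1522  0.0733]
side (213, 301) [ 0.4833 -0.1564  0.073 ]
side (230, 310) [ 0.5176 -0.1698  0.0504]
top dark hull [371.86292834890963, 242.41433021806853] 214.0 [[ 0.4848 -0.1517  0.058 ]]
top cap [373.45412844036696, 242.0275229357798] 109.0 [array([ 0.4856, -0.1552,  0.06  ]), array([ 0.4852, -0.1523,  0.07  ])]
side dark hull [213.69510807736063, 302.89078498293514] 293.0 [[ 0.4838 -0.1535  0.058 ]]
side cap [213.72669220945082, 300.01277139208173] 130.5 [array([ 0.4843, -0.1478,  0.06  ]), array([ 0.4848, -0.1528,  0.07  ])]
t 9.675 tcp [0.5355 0.2466 0.23  ] F [ 0.  -0.4 -0.5] w 0.0001 q7 -0.66 M [[-0.07, 1.0, -0.0], [1.0, 0.07, -0.0], [-0.0, -0.0, -1.0]] delta [[-39.2, -7.84, 3.07]]
```

Both views agree: the cap top is at (0.485, -0.1525), z≈0.071. I'll move above it and descend.

step_arm(series=[[255,-5.65,-1.13,0,0,0,0],[255,-5.65,-1.13,0,0,0,0],[255,-5.65,-1.13,0,0,0,0],[255,-5.65,-1.13,0,0,0,0],[255,-5.65,-1.13,0,0,0,0],[255,-5.65,-1.13,0,0,0,0],[255,-5.5,-1.12,0,0,0,0],[255,0,0,0,0,0,0],[255,0,0,0,0,0,0]])

```text
time: 10.8
tcp_pos: [0.4849, -0.1506, 0.2306]
ee_rot: [-2.14, -2.298, -0.0]
ft_force: [0.4, 1.2, 0.3]
width: 0.0001
grip_force: 0.0
```

step_arm(series=[[255,0,0,5,0,0,0],[255,0,0,5,0,0,0],[255,0,0,4.5,0,0,0],[255,0,0,0,0,0,0],[255,0,0,0,0,0,0]])

```text
time: 11.42
tcp_pos: [0.4866, -0.1493, 0.0871]
ee_rot: [2.136, 2.302, 0.002]
ft_force: [0.1, 0.2, 1.0]
width: 0.0001
grip_force: 0.0
```

```bash
python3 -c "
from h import *
delta((.485,-.1525),.072)
p,d=optics.capture('side');cv2.imwrite('pics/s5.png',cv2.resize(p[165:365,140:320],None,fx=3,fy=3,interpolation=cv2.INTER_CUBIC))
"
```

```text
t 11.425 tcp [ 0.4866 -0.1493  0.0871] F [0.1 0.2 1. ] w 0.0001 q7 -0.06 M [[-0.07, 1.0, 0.0], [1.0, 0.07, 0.0], [0.0, 0.0, -1.0]] delta [[-0.3, -0.19, 1.51]]
```

View pics/s5.png

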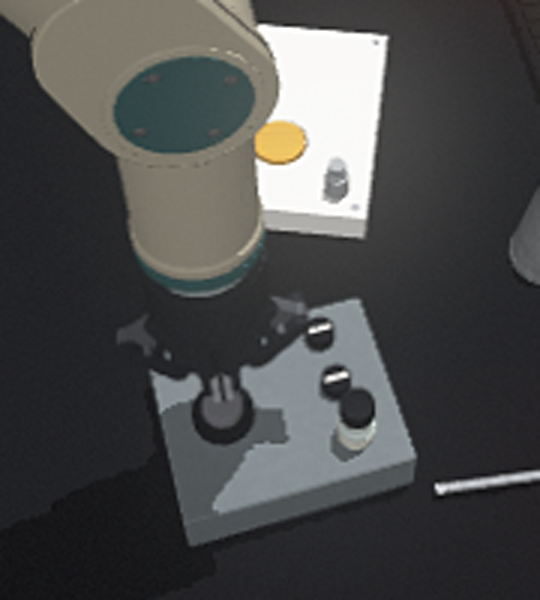

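The shut fingertips hang just above the cap at crop (222,400), clear of the knobs and vial, and the disc is still seated. I'll centre over the cap and press in small steps.

step_arm(series=[[255,-0.25,-0.1,0.6,0,0,0],[255,0,0,0.5,0,0,0],[255,0,0,0.3,0,0,0],[255,0,0,0.2,0,0,0],[255,0,0,0.2,0,0,0],[255,0,0,0,0,0,0]])

```text
time: 12.22
tcp_pos: [0.4846, -0.1531, 0.068]
ee_rot: [2.139, 2.301, -0.0]
ft_force: [-1.2, -2.1, 4.9]
width: -0.0001
grip_force: 1.9
```

step_arm(series=[[255,0,0,0.15,0,0,0],[255,0,0,0.15,0,0,0],[255,0,0,0,0,0,0]])

```text
time: 12.6
tcp_pos: [0.4847, -0.1531, 0.0659]
ee_rot: [2.138, 2.3, -0.001]
ft_force: [-2.6, -0.1, 15.5]
width: 0.0003
grip_force: 7.3
```

It has bottomed out at 15 N, above the 5 N needed for full travel. I'll release in steps to check the spring curve.

step_arm(series=[[255,0,0,-0.4,0,0,0],[255,0,0,0,0,0,0],[255,0,0,0,0,0,0]])

```text
time: 12.98
tcp_pos: [0.4847, -0.1531, 0.0687]
ee_rot: [2.139, 2.301, -0.0]
ft_force: [-0.6, -1.8, 2.7]
width: 0.0002
grip_force: 1.6
```

step_arm(series=[[255,0,0,-0.2,0,0,0],[255,0,0,0,0,0,0],[255,0,0,0,0,0,0]])

```text
time: 13.35
tcp_pos: [0.4847, -0.1528, 0.0708]
ee_rot: [2.139, 2.301, 0.0]
ft_force: [0.4, -0.4, 2.4]
width: -0.0001
grip_force: 1.0
```

step_arm(series=[[255,0,0,-2,0,0,0],[255,0,0,-5,0,0,0],[255,0,0,-5,0,0,0],[255,0,0,-3,0,0,0],[255,-4,0,0,0,0,0],[255,-6,0,0,0,0,0],[255,-6,0,0,0,0,0],[255,0,0,0,0,0,0],[255,0,0,0,0,0,0]])

```text
time: 14.48
tcp_pos: [0.4961, -0.3113, 0.2202]
ee_rot: [-2.137, -2.3, -0.002]
ft_force: [-0.4, 0.7, -0.3]
width: -0.0001
grip_force: 0.0
```

```bash
python3 -c "
from h import *
delta((.485,-.1525),.072)
p,d=optics.capture('side');p2,d2=optics.capture('top')
cv2.imwrite('pics/v6.png',np.hstack([p[165:365,170:390],p2[170:370,190:415]]).repeat(1,0))
i=optics.camera_info('top');print('cap z',[(np.r_[cv2.undistortPoints(np.float64([[(374,242)]]),np.array(i['K']),np.array(i['distortion']))[0,0],1]*np.median(d2[241:244,373:376])-np.array(i['t']))@np.array(i['R'])])
br,_=masks(p2)
for c in blobs(br[170:280,190:320],40): print(cv2.contourArea(c),cast(i,np.add(cen(c),[190,170]),.03))
a=cv2.imread('pics/v6.png');cv2.imwrite('pics/v6.png',cv2.resize(a,None,fx=1.75,fy=1.75))
"
```

```text
t 14.475 tcp [ 0.4961 -0.3113  0.2202] F [-0.4  0.7 -0.3] w -0.0001 q7 0.33 M [[-0.07, 1.0, -0.0], [1.0, 0.07, 0.0], [0.0, -0.0, -1.0]] delta [[15.89, 0.06, 14.85]]
cap z [array([ 0.48512618, -0.15310336,  0.07171106])]
77.0 [[0.48223993 0.08783803 0.03      ]]
222.0 [[0.54441681 0.11899699 0.03      ]]
```

View pics/v6.png

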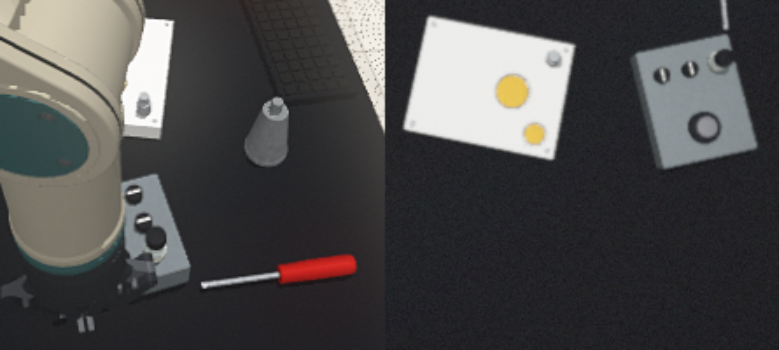

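The spring ramp (about 2.4 N, then 4.9 N, then a hard stop) confirms a full press. The cap is back up at z≈0.071, the disc is seated, everything else is in place and the arm is clear, so I'm handing in.

```bash
python3 -c "
from bench import hand_in
print(hand_in())"
```

```text
the job is handed in; nothing more can be done
None
```

The job is handed in: the disc lies flat in the wide recess, the button was pressed fully down and came back up, and nothing else appeared to have moved in the last pictures (the brush was not re-checked); no verdict was returned.

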